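Close the jaggery dabba and take off the outer cap

ROBOT

A 6-joint arm with a two-finger parallel gripper is mounted at the origin on the work surface. World frame = base frame: x ahead of the robot, y to its left, z up, the work surface at z = 0. Lengths are in m, angles in degrees, forces in N, time in s.
With the tool pointing down it reaches from about 0.4 to 0.825 m from the base axis. Payload 7 kg.
Tool frame: the origin (TCP) lies at the very end of the fingers, on their centre line; the grasp point (between the pads) lies 19 mm behind it (ctrl.hold_point_z is the distance from the TCP to the grasp point, in m); z points along the fingers, x is the direction in which the jaws open and shut, and the axes are right-handed (so a half turn about z gives the same grasp; the last joint's range is limited). The gripper opens to 88 mm and grips with 3 to 60 N. Pads are 19 mm wide; open, the fingers measure 130 mm over their backs; the gripper's body (78 mm by 193 mm) begins 47 mm behind the grasp point.
Start: joints at [-60.212, 20.546, 0.682, 0, -70.136, -16.507], TCP at [0.155, -0.657, 0.227] pointing down, gripper open.
Joint ranges: [-176.03, 176.03], [-82.01, 121.73], [-58.28, 71.71], [-173.87, 95.51], [-174.79, -0.11], [-173.66, 173.66]. Speed limits (degrees/s): [136.94, 136.94, 172.46, 180, 180, 180].

INTERFACE

Orientations are given as [roll, pitch, yaw] about the fixed x, y, z axes, in that order (R = Rz(yaw) Ry(pitch) Rx(roll)).
In Python, from plant import ctrl gives the robot as it stands.
- The arm moves only by the tool servo_tool, never from a script. Its argument "rows" is text: rows parted by semicolons, each of 6 numbers parted by spaces: the shift along the tool's x, y, z in cm, then the turn, a rotation vector about the tool's x, y, z in rad. In form: tx ty tz ax ay az; .... A call has 1 to 5 rows; each row shifts and turns the pose as measured when the row begins, along the tool's axes as they then stand; what a row does not reach is not made up. A row lasts 1/12 s, in which the tool goes at most 41.7 mm and 7.16 degrees, less where a joint would pass 70% of its speed; a pose out of reach is approached as far as the arm can. A call is refused whole if a number of a shift passes 4.17 or a number of a turn 0.125, either way. A call with a gripper value outside its range is refused whole. "grip" is the finger opening in cm, from 0 to 8.76, set as the call begins (left out, the last holds). The fingers move at their own pace and stop on an object; the grip force is fixed at half the most. Time passes only in rows, so rows that do not move let the fingers close. It gives the time, the measured TCP pose, the force and the opening at its end, in the units of the state.
- ctrl.get_obs(): the state, without advancing time (a new reading comes with each control period).
- ctrl.snapshot(name): name is "scene" or "top"; returns a dict with "frame" (480x640x3 uint8, red, green, blue), "K" (3x3 intrinsics, pixels), "k1" (the pictures are not rectified: a ray, as slopes to the right and down, at radius r is drawn at 1 + k1 r^2 times it, then the intrinsics apply), "eye" and "attitude" of the camera in the world. Camera axes: x right, y up, looking along -z (the intrinsics and any distortion apply to the point x, -y, -z); pixel columns grow to the right and rows downward; lengths in m; the calibration is good to about 2 mm. A picture is of the moment at which its call begins. There is no depth.
- ctrl.close_job(): hands the job in, once; it reports no verdict.
Trained networks look in a picture, given as the dict that the camera call returned (one of the last four; its "shot" number tells which), for a name from the list of things; names that differ only in an ending like _2 or _b are one class to them, and where a whole thing is asked for, a point or a joint stands for the part that bears it (a point fixed in the world has none). Each returns a list of dicts, best first, with "confidence" (0 to 1); they miss things now and then, are a little off and sometimes report something else, mostly with a low value. They report only what shows in the picture. A call takes as long as a camera call. They do not tell look-alikes from the thing itself.
- ctrl.spot_in(label, picture): "point" ([x, y, z] in m, in world coordinates, good to about 4 mm: the middle of the surface that is visible of it).
- ctrl.outline_of(label, picture): "pixels" (480x640 bool, what is visible of it).
- ctrl.place_of(label, picture): "point" ([x, y, z] in m, in world coordinates, good to about 4 mm: a listed point, or the origin of a listed thing).
The state is a dict: "clock": time; "joint_pos": joint angles; "qvel": joint speeds; "tau": joint torques, N m; "tool_pos": TCP position; "orientation": TCP orientation; "force": force on the tool from outside, world axes, zero at the start; "moment": the same for the moment, N m; "opening": finger opening in m.
Only numpy, scipy, OpenCV 4.12 (cv2) and the standard library are available. Lean on these libraries where they do the work, as an engineer would, in place of code of your own. Each camera call takes 0.05 s, during which the arm holds its last target.

TASK

Take the double lid off its stand by the knob, inner lid and outer cap together, and lower it gently onto the steel dabba that has the jaggery in it, so that the inner lid sits fully home and its sprung gauge stem is pushed up by the jaggery. Then let go of the knob, take the outer cap by its sides and lift it off alone, leaving the inner lid seated undisturbed, and finish while still holding the cap level in the air, about 10 cm above where it sat. Do not drop anything, shove the dabba along, or disturb the empty dabba and the other things around.

Things in the scene. Friction and masses are not known exactly. Their poses are not given: they have to be found in the camera images.
- full_dabba: open round steel tin (dabba) with a solid round cake of brown jaggery in it: 54 mm outer diameter, 80 mm tall, wall 2.5 mm (mouth 49 mm), standing loose and upright, about 0.5 kg. Origin: centre of its underside; z up, rim 80 mm above the origin. The cake's flat top (45 mm across) lies 62 mm above the origin, 18 mm below the rim.
- empty_dabba: a second open steel tin, same shape and size as full_dabba but empty; leave it as it is. Origin: centre of its underside; z up.
- lid_stand: fixed dark steel stand on which the lid pair waits at the start: an open tube 54 mm outer diameter, rim 52 mm above the work surface, on a round base 84 mm across and 6 mm thick. Origin: centre of its underside; z up.
- inner_lid: steel lid, 0.17 kg, round about z (up). Origin: centre of the plug's underside. Plug 43 mm dia, z 0 to 8 mm (3 mm play in the tin); flange 54 mm dia, z 8 to 12, its underside rests on the rim (home: origin 8 mm below the rim); boss 19 mm tapering z 12 to 18; knob 14 mm dia up to z 46, sticking up through the cap's hole: lifted by the knob, it carries the cap on its flange.
- outer_cap: steel cap, 65 mm dia, 20 mm tall, 0.09 kg, loose over the inner lid. Origin: centre of the skirt's lower edge; z up. Skirt wall 2.5 mm (inside 60 mm), top plate z 16 to 20 mm with a central 22 mm hole. Nested: origin 4 mm below, top 16 mm above the inner lid's origin; 30 mm of knob stand out above. On the tin the skirt hangs 12 mm below the rim, 3 mm clear. Grip across its 65 mm from above.
- gauge (a joint): reading (m) of the sprung fill gauge in the inner lid: a white 7 mm stem sliding through the knob, with an 18 mm foot below. 0 = hanging free, foot's underside 22 mm below the plug's; grows as the foot is pushed up (at most 0.025). Needs about 0.5 N at 12 mm. With the lid home on full_dabba the foot rests on the jaggery and it reads about 0.012; on empty_dabba 0.
- gauge_tip (a point): top end of the gauge's white stem, on the knob's axis: 2 mm above the knob's top at reading 0, rising with the reading.
- orange_jar: orange plastic jar with lid, 72 mm diameter, 95 mm tall, bystander. Origin: centre of its underside.
- cruet_stopper: green glass stopper of a cruet, 28 mm across, 42 mm tall, standing, bystander. Origin: centre of its underside.
- brush: grey and black silicone brush lying flat, 175 mm long, 14 mm high, bystander. Origin: under its middle; x along it towards the head.
- whisk: mini steel whisk lying down, 140 mm long, 32 mm high, bystander. Origin: under its middle; x along it towards the wires.
- spoon: small steel spoon lying along its x axis, 130 mm long, bystander.
- katori: small steel bowl, 76 mm across, 32 mm high, bystander. Origin: centre of its underside.
- shut_dabba: low steel tin with its tight lid on, 75 mm across, 63 mm tall, bystander. Origin: centre of its underside.
Not all that is in view belongs to the job. There is more than one size of the outer_cap; the one meant has the size given above.

How it is judged:
By the outcome, as a careful person would: the job done as asked, in the order asked, and still so for the second after the job is handed in, while the arm keeps its last pose, push and grip.
It also fails if it takes over 51 s, if anything falls off the work surface, if the arm or the gripper's body presses on something with over 40 N, if the wrist force passes 120 N, or if a joint passes its speed limit or range.

## Working session

There is one attempt and no reset: what is moved stays moved. The work goes in short steps, Python scripts to look and compute and a tool call to move; the robot and the scene stay as the last step left them, time stands still between calls to the robot, and variables do not carry over. Pictures are saved under pics/ and viewed, and the job is handed in when it is done.

Besides the shell and the picture viewer there is one more tool, called by a JSON object that holds its "op" and its "data". servo_tool: Moves the arm, as the interface text tells. Its arguments: {"type":"object","properties":{"rows":{"type":"string"},"grip":{"type":"number"}},"required":["rows"]}

```bash
ls; mkdir -p pics; python3 - <<'E'
from plant import ctrl
import cv2,numpy as np
print(ctrl.get_obs())
for n in ("scene","top"):
    s=ctrl.snapshot(n)
    cv2.imwrite(f"pics/{n}0.png",s["frame"][:,:,::-1])
    print(n,s["K"],s["k1"],s["eye"],s["attitude"])
    for l in ["full_dabba","empty_dabba","lid_stand","inner_lid","outer_cap","gauge_tip","orange_jar","cruet_stopper","katori","shut_dabba"]:
        print(l,[(np.round(d["point"],4).tolist(),round(float(d["confidence"]),2)) for d in ctrl.place_of(l,s)])
E
```

```text
pics
{'clock': 0.0, 'joint_pos': array([-6.02107335e+01,  2.05903995e+01,  6.36455133e-01, -2.02400540e-02,
       -7.01364812e+01, -1.65071784e+01]), 'qvel': array([ 0.01844944,  0.04909441,  0.03780847,  0.02262357, -0.06079683,
        0.02572238]), 'tau': array([-1.07249463e-03, -5.82711911e+01,  2.93049181e+01,  6.99705362e+00,
        6.82194936e-03, -1.50198166e-04]), 'tool_pos': array([ 0.15495292, -0.65648978,  0.22565437]), 'orientation': array([-1.79992547e+02, -9.21053350e-02,  1.03275190e+02]), 'force': array([ 0.74537353, -0.10991899, -0.17766454]), 'moment': array([-0.03287309, -0.01977449, -0.02202981]), 'opening': 0.08771050730234713}
scene [[594.63936067   0.         324.12209456]
 [  0.         594.63936067 234.3776912 ]
 [  0.           0.           1.        ]] -0.03785459682993275 [ 1.4612021  -0.41322995  0.75802741] [55.71262585  1.4307398  62.42435184]
full_dabba [([0.5218, 0.0162, 0.0413], 0.69), ([0.5049, 0.272, -0.0012], 0.59), ([0.3761, -0.0664, 0.0012], 0.59)]
empty_dabba [([0.4983, -0.2189, 0.0025], 0.59)]
lid_stand [([0.5187, 0.0119, -0.0042], 0.92), (
[... 620 characters left out ...]
.04489467 1.18332374] [ 6.05842238e+00  7.24892616e-03 -8.95625106e+01]
full_dabba [([0.5057, 0.2709, 0.0], 0.96), ([0.5182, 0.0095, 0.0423], 0.69)]
empty_dabba [([0.5009, -0.2208, -0.0019], 0.8)]
lid_stand [([0.5184, 0.0115, -0.0011], 0.59)]
inner_lid [([0.5199, 0.0119, 0.041], 0.68), ([0.7741, -0.0347, 0.0022], 0.57)]
outer_cap [([0.5186, 0.0092, 0.0417], 0.78), ([0.6368, -0.0267, 0.0001], 0.76), ([0.3634, 0.0997, -0.0031], 0.59)]
gauge_tip [([0.4966, -0.2197, 0.0005], 0.35)]
orange_jar [([0.764, 0.1661, -0.0006], 0.81)]
cruet_stopper [([0.5223, 0.1127, -0.0036], 0.62)]
katori [([0.7403, -0.2101, -0.0015], 0.65), ([0.7667, 0.1692, 0.0031], 0.29)]
shut_dabba [([0.3679, 0.344, 0.0056], 0.7)]
```

View pics/scene0.png

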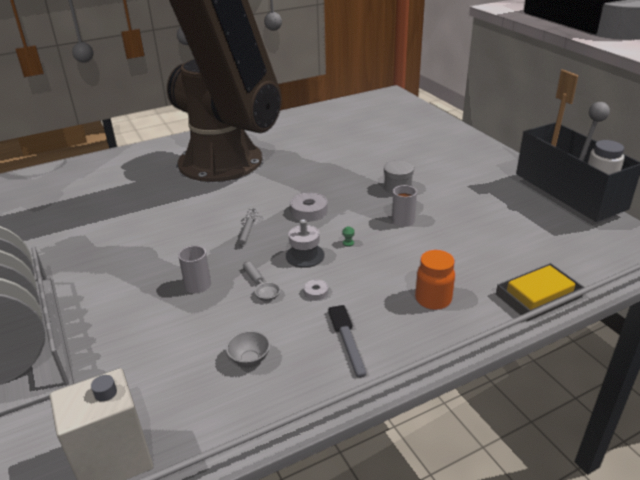

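View pics/top0.png

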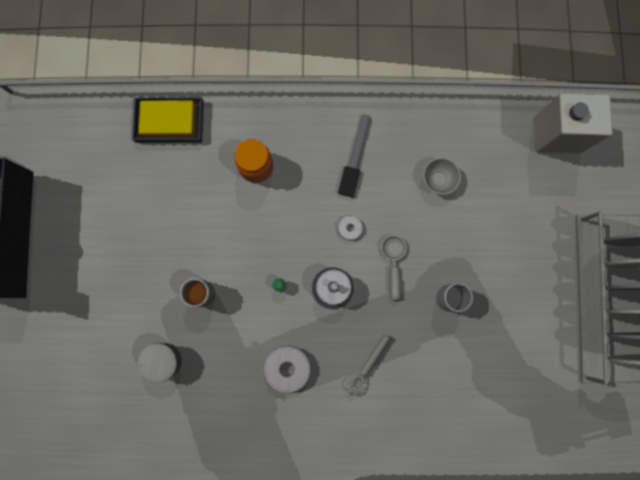

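```bash
cat > h.py <<'E'
import numpy as np,cv2
from scipy.spatial.transform import Rotation as R
def Rc(s): return R.from_euler('xyz',s["attitude"],degrees=True).as_matrix()
def proj(s,P):
    c=(np.atleast_2d(P)-s["eye"])@Rc(s)
    a=c[:,0]/-c[:,2]; b=-c[:,1]/-c[:,2]
    f=1+s["k1"]*(a*a+b*b); K=s["K"]
    return np.c_[K[0,0]*a*f+K[0,2],K[1,1]*b*f+K[1,2]]
def back(s,uv,z):
    K=s["K"];p=np.array([(uv[0]-K[0,2])/K[0,0],(uv[1]-K[1,2])/K[1,1]]);q=p.copy()
    for _ in range(20): q=p/(1+s["k1"]*(q@q))
    d=Rc(s)@np.array([q[0],-q[1],-1]); return s["eye"]+d*(z-s["eye"][2])/d[2]
def circ(x,y,z,r,n=72):
    t=np.linspace(0,2*np.pi,n+1);return np.c_[x+r*np.cos(t),y+r*np.sin(t),0*t+z]
def crop(s,cen,half,circles,name,k=6,pts=()):
    u,v=np.round(proj(s,cen)[0]).astype(int);x0,y0=max(u-half,0),max(v-half,0)
    im=s["frame"][y0:v+half,x0:u+half,::-1]
    im=cv2.resize(im,None,fx=k,fy=k,interpolation=cv2.INTER_CUBIC)
    im=np.clip(im.astype(float)*1.4,0,255).astype(np.uint8)
    for (c,col) in circles:
        p=((proj(s,circ(*c))-[x0,y0]+.5)*k).round().astype(np.int32)
        cv2.polylines(im,[p],False,col,1,cv2.LINE_AA)
    for p in pts:
        q=((proj(s,p)[0]-[x0,y0]+.5)*k).round().astype(int);cv2.circle(im,tuple(int(i) for i in q),2,(0,255,255),-1)
    return im
E
cat > a.py <<'E'
from plant import ctrl
from h import *
import sys
F=(.5053,.2715);L=(.519,.011)
sh={}
for n in ("scene","top"):
    s=ctrl.snapshot(n)
    im1=crop(s,[*F,.04],32,[((*F,.08,.027),(0,255,0)),((*F,0,.027),(255,255,0)),((*F,.062,.0225),(0,0,255))],n)
    im2=crop(s,[*L,.05],32,[((*L,.06,.0325),(0,255,0)),((*L,.09,.007),(0,0,255)),((*L,.006,.042),(255,255,0)),((*L,.04,.0325),(0,255,0))],n)
    sh[n]=np.hstack([im1,im2])
    cv2.imwrite(f"pics/ov_{n}.png",sh[n])
E
python3 a.py
```

```text
(no output)
```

View pics/ov_scene.png

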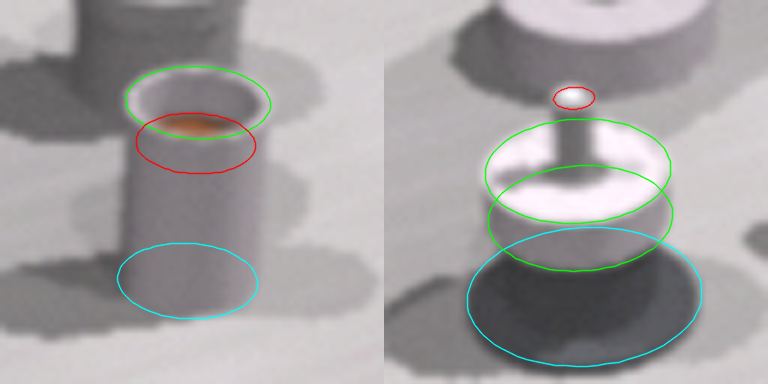

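View pics/ov_top.png

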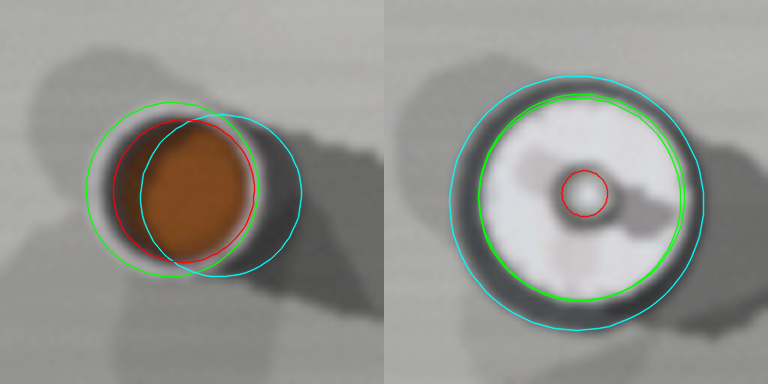

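```bash
cat > d.py <<'E'
from plant import ctrl
import sys,numpy as np
from scipy.spatial.transform import Rotation as R
x,y,z,yaw=map(float,sys.argv[1:5])
o=ctrl.get_obs();A=R.from_euler('xyz',o["orientation"],degrees=True)
B=R.from_euler('xyz',[180,0,yaw],degrees=True)
print("t",round(float(o["clock"]),2),"pos",o["tool_pos"].round(4),"rpy",o["orientation"].round(2),"F",o["force"].round(2),"op",round(o["opening"],4),"j",o["joint_pos"].round(0))
print("shift cm",(A.inv().apply(np.array([x,y,z])-o["tool_pos"])*100).round(2),"rot",(A.inv()*B).as_rotvec().round(4))
E
python3 d.py .519 .011 .20 100
```

```text
t 1.2 pos [ 0.1551 -0.6569  0.2266] rpy [180.    -0.   103.28] F [-0.18 -0.3   0.17] op 0.0879 j [-60.  21.   1.  -0. -70. -17.]
shift cm [56.64 50.77  2.66] rot [ 0.     -0.      0.0573]
```

{"op": "servo_tool", "data": {"rows": "1.5 1.35 0 0 0 0; 2.8 2.5 0 0 0 0; 2.8 2.5 0 0 0 0; 2.8 2.5 0 0 0 0; 2.8 2.5 0 0 0 0", "grip": 5.0}}

```text
clock: 1.62
tool_pos: [0.2351, -0.5075, 0.2234]
orientation: [-179.8, -0.1, 102.8]
force: [0.9, -0.5, 0.2]
opening: 0.06
```

{"op": "servo_tool", "data": {"rows": "2.8 2.5 0 0 0 0; 2.8 2.5 0 0 0 0; 2.8 2.5 0 0 0 0; 2.8 2.5 0 0 0 0; 2.8 2.5 0 0 0 0"}}

```text
clock: 2.03
tool_pos: [0.3283, -0.3355, 0.224]
orientation: [-180.0, -0.0, 102.7]
force: [2.2, -0.1, 0.4]
opening: 0.0501
```

```bash
python3 d.py .519 .011 .20 100
```

```text
t 2.03 pos [ 0.3283 -0.3355  0.224 ] rpy [-179.96   -0.    102.69] F [ 2.17 -0.1   0.39] op 0.0501 j [-21.   1. -24.   0. -65. -56.]
shift cm [29.62 26.22  2.38] rot [-0.0006 -0.      0.047 ]
```

{"op": "servo_tool", "data": {"rows": "2.8 2.5 0 0 0 0.01; 2.8 2.5 0 0 0 0.01; 2.8 2.5 0 0 0 0.01; 2.8 2.5 0 0 0 0.01; 2.8 2.5 0 0 0 0"}}

```text
clock: 2.45
tool_pos: [0.4253, -0.1645, 0.2265]
orientation: [179.7, 0.1, 100.3]
force: [0.9, -0.5, 0.4]
opening: 0.0498
```

{"op": "servo_tool", "data": {"rows": "2.8 2.5 0 0 0 0; 2.8 2.5 0 0 0 0; 2.8 2.5 0 0 0 0; 2.8 2.5 0 0 0 0; 2.0 1.8 0 0 0 0"}}

```text
clock: 2.87
tool_pos: [0.5216, -0.0027, 0.2298]
orientation: [179.3, 0.1, 100.5]
force: [1.2, -0.1, 0.8]
opening: 0.0499
```

```bash
python3 d.py .519 .011 .14 100
```

```text
t 2.87 pos [ 0.5216 -0.0027  0.2298] rpy [1.7932e+02 1.0000e-01 1.0046e+02] F [ 1.18 -0.12  0.79] op 0.0499 j [  21.    5.  -19.    0.  -65. -101.]
shift cm [ 1.41 -0.11  8.98] rot [0.0118 0.0017 0.008 ]
```

{"op": "servo_tool", "data": {"rows": "0.7 0 2 0.006 0 0; 0.5 0 2.5 0.006 0 0; 0.2 -0.1 2.5 0 0 0; 0 0 1.5 0 0 0; 0 0 0 0 0 0"}}

```text
clock: 3.28
tool_pos: [0.524, 0.019, 0.1437]
orientation: [179.6, 0.1, 100.9]
force: [-1.2, -0.0, -0.0]
opening: 0.0498
```

```bash
python3 d.py .519 .011 .064 100; cat > v.py <<'E'
from plant import ctrl
from h import *
import sys
x,y,z,half,name=*map(float,sys.argv[1:5]),sys.argv[5]
ims=[]
for n in ("scene","top"):
    s=ctrl.snapshot(n)
    C=eval(sys.argv[6]) if len(sys.argv)>6 else []
    ims.append(crop(s,[x,y,z],int(half),C,n,k=int(190/half) if half<96 else 2))
h=min(i.shape[0] for i in ims)
cv2.imwrite(f"pics/{name}.png",np.hstack([i[:h] for i in ims]))
E
python3 v.py .519 .011 .09 45 p1
```

```text
t 3.28 pos [0.524  0.019  0.1437] rpy [1.7964e+02 8.0000e-02 1.0093e+02] F [-1.21 -0.03 -0.05] op 0.0498 j [  24.   10.  -25.    0.  -54. -103.]
shift cm [-0.68 -0.69  7.96] rot [0.0064 0.0014 0.0163]
```

View pics/p1.png

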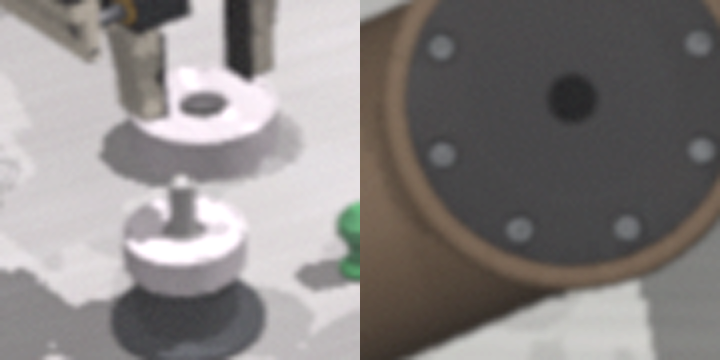

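{"op": "servo_tool", "data": {"rows": "-0.7 -0.7 1.5 0.006 0 0.01; -0.2 -0.1 1 0 0 0; 0 0 0 0 0 0; 0 0 0 0 0 0"}}

```text
clock: 3.72
tool_pos: [0.523, 0.0086, 0.1261]
orientation: [179.3, 0.1, 100.4]
force: [-0.7, -0.1, 0.5]
opening: 0.0504
```

```bash
python3 d.py .519 .011 .064 100
```

```text
t 3.72 pos [0.523  0.0086 0.1261] rpy [1.7930e+02 7.0000e-02 1.0037e+02] F [-0.75 -0.1   0.48] op 0.0504 j [  23.   11.  -27.    0.  -51. -102.]
shift cm [ 0.31 -0.43  6.21] rot [0.0123 0.0012 0.0064]
```

{"op": "servo_tool", "data": {"rows": "0.3 -0.4 0 0.012 0 0.006; 0 0 0 0 0 0; 0 0 0 0 0 0"}}

```text
clock: 3.97
tool_pos: [0.5198, 0.0114, 0.1288]
orientation: [179.8, 0.1, 100.0]
force: [-0.7, -0.6, 0.2]
opening: 0.0502
```

```bash
python3 d.py .519 .011 .064 100
```

```text
t 3.97 pos [0.5198 0.0114 0.1288] rpy [1.7982e+02 6.0000e-02 9.9990e+01] F [-0.66 -0.59  0.16] op 0.0502 j [  23.   11.  -27.    0.  -52. -103.]
shift cm [-0.02 -0.11  6.48] rot [ 0.0031  0.001  -0.0002]
```

{"op": "servo_tool", "data": {"rows": "0 -0.1 2 0.003 0 0; 0 0 2 0 0 0; 0 0 1 0 0 0; 0 0 0 0 0 0; 0 0 0 0 0 0"}}

```text
clock: 4.38
tool_pos: [0.5222, 0.0129, 0.0811]
orientation: [179.6, 0.0, 100.1]
force: [-0.1, 0.2, 0.6]
opening: 0.0497
```

```bash
python3 d.py .519 .011 .064 100
```

```text
t 4.38 pos [0.5222 0.0129 0.0811] rpy [1.7956e+02 1.0000e-02 1.0010e+02] F [-0.08  0.23  0.58] op 0.0497 j [  23.   14.  -30.    0.  -45. -103.]
shift cm [-0.13 -0.36  1.7 ] rot [0.0076 0.0002 0.0017]
```

{"op": "servo_tool", "data": {"rows": "-0.1 -0.3 1.0 0.007 0 0; 0 0 0.5 0 0 0; 0 0 0 0 0 0; 0 0 0 0 0 0"}}

```text
clock: 4.72
tool_pos: [0.5207, 0.0118, 0.0669]
orientation: [179.8, -0.0, 100.1]
force: [0.8, 0.4, 0.0]
opening: 0.0503
```

```bash
python3 d.py .519 .011 .064 100;python3 v.py .519 .011 .09 45 p2
```

```text
t 4.72 pos [0.5207 0.0118 0.0669] rpy [ 1.7982e+02 -1.0000e-02  1.0014e+02] F [0.83 0.44 0.03] op 0.0503 j [  23.   16.  -31.    0.  -44. -103.]
shift cm [-0.05 -0.18  0.29] rot [ 0.0032 -0.0002  0.0024]
```

View pics/p2.png

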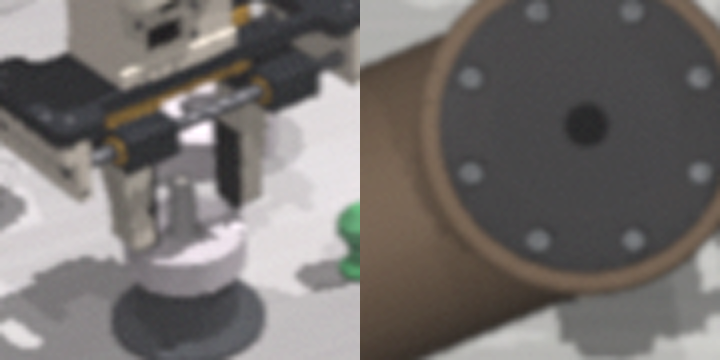

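{"op": "servo_tool", "data": {"rows": "-0.05 -0.18 0.15 0.003 0 0; 0 0 0 0 0 0; 0 0 0 0 0 0", "grip": 2.4}}

```text
clock: 5.07
tool_pos: [0.5194, 0.0112, 0.0662]
orientation: [179.9, -0.0, 100.1]
force: [-0.2, -0.5, -0.3]
opening: 0.0353
```

```bash
python3 d.py .519 .011 .065 100;python3 v.py .519 .011 .09 38 p3
```

```text
t 5.07 pos [0.5194 0.0112 0.0662] rpy [ 1.7991e+02 -2.0000e-02  1.0015e+02] F [-0.15 -0.54 -0.32] op 0.0353 j [  23.   16.  -31.   -0.  -44. -103.]
shift cm [-0.01 -0.04  0.12] rot [ 0.0016 -0.0004  0.0026]
```

View pics/p3.png

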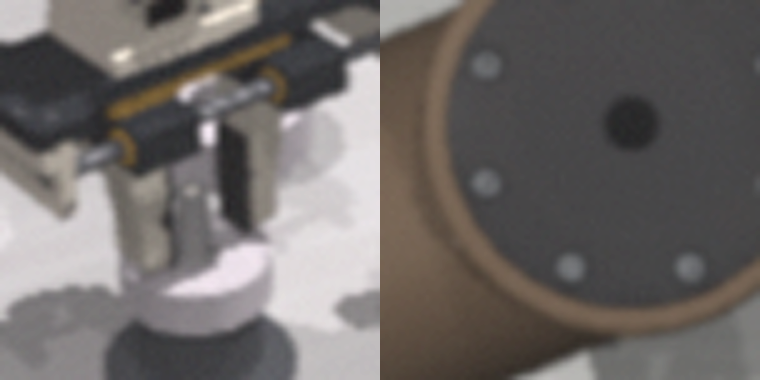

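{"op": "servo_tool", "data": {"rows": "0 0 0 0 0 0; 0 0 0 0 0 0; 0 0 0 0 0 0; 0 0 0 0 0 0; 0 0 0 0 0 0", "grip": 0.6}}

```text
clock: 5.58
tool_pos: [0.5194, 0.0112, 0.0663]
orientation: [179.9, -0.0, 100.1]
force: [-0.0, -0.7, -0.1]
opening: 0.0129
```

```bash
python3 d.py .519 .011 .065 100
```

```text
t 5.58 pos [0.5194 0.0112 0.0663] rpy [ 1.7990e+02 -3.0000e-02  1.0014e+02] F [-0.01 -0.68 -0.07] op 0.0129 j [  23.   16.  -31.   -0.  -44. -103.]
shift cm [-0.01 -0.04  0.13] rot [ 0.0017 -0.0004  0.0025]
```

{"op": "servo_tool", "data": {"rows": "0 0 0 0 0 0; 0 0 -0.3 0 0 0; 0 0 -0.8 0 0 0; 0 0 -1.2 0 0 0; 0 0 -1.5 0 0 0"}}

```text
clock: 6.0
tool_pos: [0.5157, 0.0102, 0.1023]
orientation: [-179.6, 0.0, 100.1]
force: [-0.5, -0.7, -3.2]
opening: 0.0134
```

{"op": "servo_tool", "data": {"rows": "0 0 -2 0 0 0; 0 0 -2 0 0 0; 0 0 -1.5 0 0 0; 0 0 -0.5 0 0 0; 0 0 0 0 0 0"}}

```text
clock: 6.42
tool_pos: [0.5155, 0.0102, 0.1689]
orientation: [-179.6, -0.0, 100.0]
force: [0.2, -0.0, -3.4]
opening: 0.0133
```

```bash
python3 d.py .5055 .2715 .165 100; python3 v.py .519 .011 .14 45 p4
```

```text
t 6.42 pos [0.5155 0.0102 0.1689] rpy [-1.7963e+02 -3.0000e-02  1.0005e+02] F [ 0.24 -0.04 -3.44] op 0.0133 j [  23.    8.  -24.   -0.  -58. -103.]
shift cm [25.9   3.58  0.38] rot [-0.0064 -0.0006  0.0008]
```

View pics/p4.png

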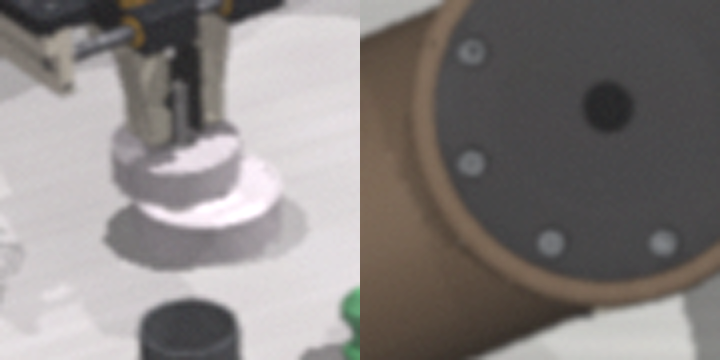

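{"op": "servo_tool", "data": {"rows": "0.8 0.1 0 -0.006 0 0; 1.6 0.2 0 0 0 0; 2 0.3 0 0 0 0; 2 0.3 0 0 0 0; 2 0.3 0 0 0 0"}}

```text
clock: 6.93
tool_pos: [0.508, 0.0946, 0.1613]
orientation: [-179.3, 0.1, 99.6]
force: [1.0, 0.3, -3.9]
opening: 0.0133
```

{"op": "servo_tool", "data": {"rows": "2 0.3 0 0 0 0; 2 0.3 0 0 0 0; 2 0.3 0 0 0 0; 2 0.3 0 0 0 0; 1.6 0.2 0 0 0 0"}}

```text
clock: 7.35
tool_pos: [0.5012, 0.1969, 0.1538]
orientation: [-178.8, 0.3, 99.6]
force: [1.2, 0.1, -3.5]
opening: 0.0135
```

```bash
python3 d.py .5055 .2715 .165 100
```

```text
t 7.35 pos [0.5012 0.1969 0.1538] rpy [-178.81    0.28   99.59] F [ 1.18  0.09 -3.48] op 0.0135 j [  42.   12.  -21.   -0.  -58. -122.]
shift cm [ 7.28  1.65 -1.19] rot [-0.0209  0.0048 -0.0071]
```

{"op": "servo_tool", "data": {"rows": "1.2 0.3 -0.6 -0.01 0.003 -0.004; 1.5 0.4 -0.5 -0.008 0 0; 1.5 0.4 -0.3 0 0 0; 1.2 0.3 0 0 0 0; 0.5 0 0 0 0 0"}}

```text
clock: 7.77
tool_pos: [0.5026, 0.2631, 0.1638]
orientation: [-179.6, 0.3, 100.0]
force: [0.3, -0.2, -3.2]
opening: 0.0133
```

{"op": "servo_tool", "data": {"rows": "0 0 0 0 0 0; 0 0 0 0 0 0"}}

```text
clock: 7.93
tool_pos: [0.5022, 0.2642, 0.1629]
orientation: [-179.5, 0.3, 100.0]
force: [-0.3, -0.3, -3.4]
opening: 0.0136
```

```bash
python3 d.py .5055 .2715 .165 100; python3 v.py .505 .2715 .1 45 p5 '[((.505,.2715,.08,.027),(0,255,0)),((.505,.2715,0,.027),(255,255,0))]'
```

```text
t 7.93 pos [0.5022 0.2642 0.1629] rpy [-179.49    0.31  100.05] F [-0.27 -0.29 -3.43] op 0.0136 j [  47.   14.  -18.   -0.  -59. -127.]
shift cm [ 0.66  0.45 -0.22] rot [-0.0088  0.0054  0.0008]
```

View pics/p5.png

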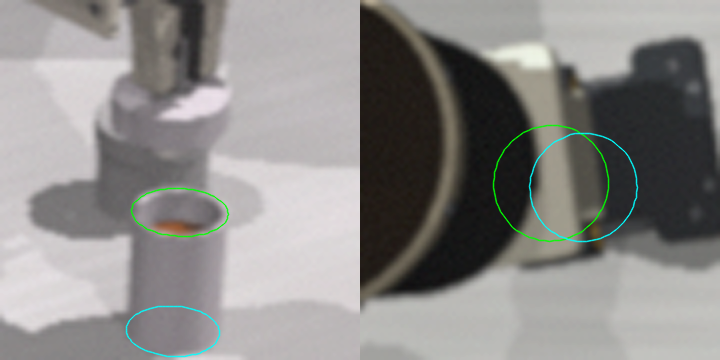

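{"op": "servo_tool", "data": {"rows": "0.6 0.4 0.3 -0.008 0.005 0; 0 0 0.6 0 0 0; 0 0 0.8 0 0 0; 0 0 0.8 0 0 0; 0 0 0 0 0 0"}}

```text
clock: 8.45
tool_pos: [0.5054, 0.2685, 0.1354]
orientation: [-180.0, -0.0, 99.8]
force: [-0.7, -0.7, -3.2]
opening: 0.013
```

```bash
python3 d.py .5055 .2715 .133 100
```

```text
t 8.45 pos [0.5054 0.2685 0.1354] rpy [-1.800e+02 -3.000e-02  9.984e+01] F [-0.73 -0.65 -3.21] op 0.013 j [  48.   15.  -20.   -0.  -55. -128.]
shift cm [0.29 0.06 0.25] rot [-0.     -0.0005 -0.0028]
```

{"op": "servo_tool", "data": {"rows": "0.3 0.05 0.1 0 0 0; 0.05 0 0 0 0 0; 0 0 0 0 0 0; 0 0 0 0 0 0"}}

```text
clock: 8.78
tool_pos: [0.5051, 0.2716, 0.1332]
orientation: [-179.9, 0.1, 99.8]
force: [0.1, 0.1, -2.6]
opening: 0.0131
```

```bash
python3 d.py .5055 .2715 .133 100; cat > w.py <<'E'
from plant import ctrl
from h import *
import sys
o=ctrl.get_obs();p=o["tool_pos"];zo=p[2]-.0223
F=(.5055,.2715)
s=ctrl.snapshot("scene")
G=(0,255,0)
C=[((*F,.08,.027),(255,0,255)),((*F,0,.027),(255,0,255)),((p[0],p[1],zo+.016,.0325),G),((p[0],p[1],zo-.004,.0325),G),((p[0],p[1],zo-.022,.009),(0,0,255))]
a=crop(s,[*F,.08],36,[],"",k=8);b=crop(s,[*F,.08],36,C,"",k=8)
o=np.hstack([a,b]);o=cv2.resize(o,(800,int(o.shape[0]*800/o.shape[1])))
cv2.imwrite("pics/%s.png"%sys.argv[1],b)
cv2.imwrite("pics/%sr.png"%sys.argv[1],a)
E
python3 w.py p6
```

```text
t 8.78 pos [0.5051 0.2716 0.1332] rpy [-1.799e+02  6.000e-02  9.981e+01] F [ 0.12  0.08 -2.59] op 0.0131 j [  48.   16.  -20.   -0.  -55. -128.]
shift cm [-0.01  0.04  0.02] rot [-0.0018  0.0011 -0.0033]
```

View pics/p6.png

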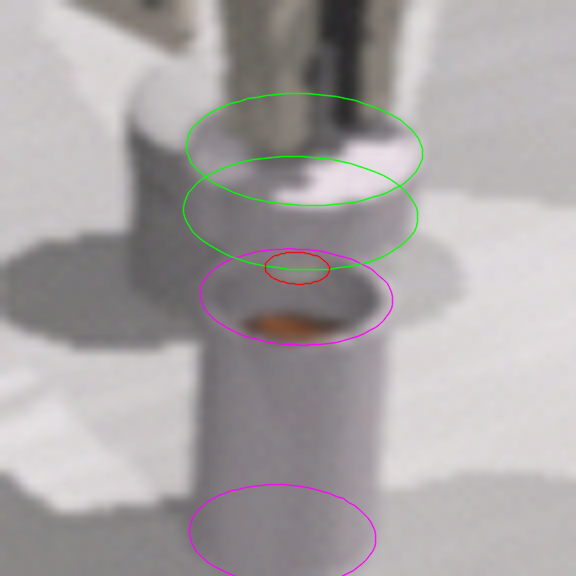

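{"op": "servo_tool", "data": {"rows": "0 0.04 0.5 -0.002 0 0.003; 0 0 0.7 0 0 0; 0 0 0.7 0 0 0; 0 0 0.3 0 0 0; 0 0 0 0 0 0"}}

```text
clock: 9.25
tool_pos: [0.5058, 0.272, 0.1096]
orientation: [179.9, -0.0, 99.6]
force: [0.8, 0.2, -3.4]
opening: 0.0132
```

```bash
python3 d.py .5055 .2715 .106 100
```

```text
t 9.25 pos [0.5058 0.272  0.1096] rpy [179.89  -0.    99.63] F [ 0.83  0.19 -3.4 ] op 0.0132 j [  48.   17.  -21.    0.  -52. -128.]
shift cm [-0.05 -0.03  0.36] rot [ 0.0018 -0.0001 -0.0064]
```

{"op": "servo_tool", "data": {"rows": "-0.05 -0.03 0.2 0.002 0 0; 0 0 0.2 0 0 0; 0 0 0 0 0 0; 0 0 0 0 0 0"}}

```text
clock: 9.58
tool_pos: [0.5055, 0.2712, 0.1047]
orientation: [-179.9, 0.0, 99.6]
force: [0.2, -0.1, -2.5]
opening: 0.0128
```

```bash
python3 d.py .5055 .2715 .1023 100; python3 w.py p7
```

```text
t 9.58 pos [0.5055 0.2712 0.1047] rpy [-1.7994e+02  4.0000e-02  9.9640e+01] F [ 0.2  -0.08 -2.54] op 0.0128 j [  48.   17.  -21.   -0.  -51. -128.]
shift cm [0.03 0.01 0.24] rot [-0.0011  0.0007 -0.0063]
```

View pics/p7.png

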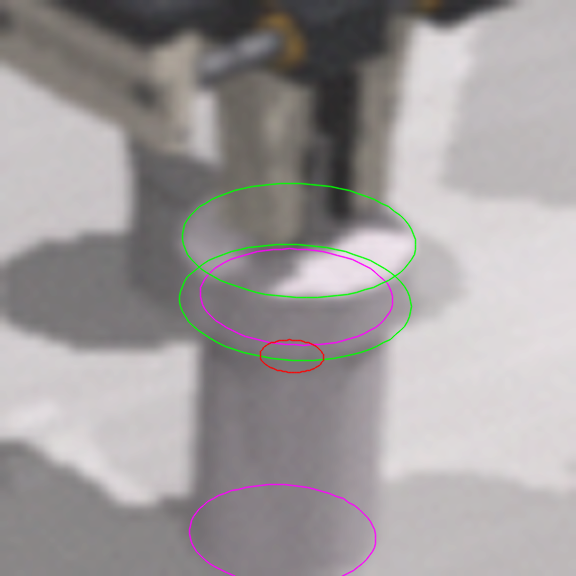

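View pics/p7r.png

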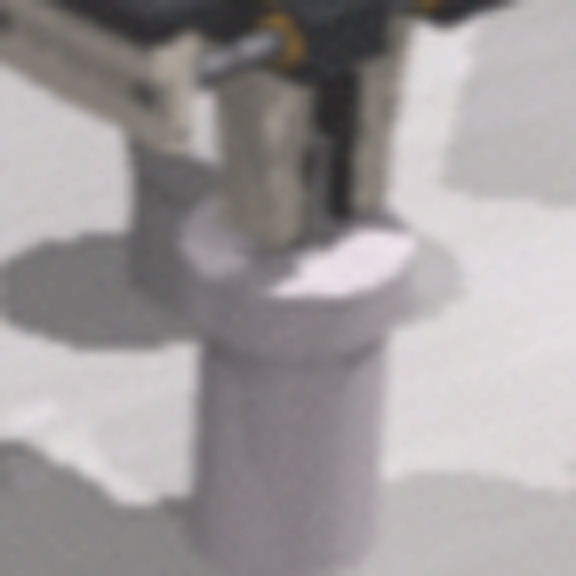

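{"op": "servo_tool", "data": {"rows": "0.03 0 0.2 -0.001 0 0; 0 0 0.15 0 0 0; 0 0 0.1 0 0 0; 0 0 0 0 0 0"}}

```text
clock: 9.97
tool_pos: [0.5057, 0.2718, 0.1005]
orientation: [179.9, 0.0, 99.6]
force: [0.6, 0.2, -3.3]
opening: 0.0131
```

```bash
python3 d.py .5055 .2715 .0943 100
```

```text
t 9.97 pos [0.5057 0.2718 0.1005] rpy [179.94   0.    99.64] F [ 0.61  0.16 -3.29] op 0.0131 j [  48.   18.  -22.    0.  -51. -128.]
shift cm [-0.02 -0.03  0.62] rot [ 0.0011  0.     -0.0063]
```

{"op": "servo_tool", "data": {"rows": "-0.02 -0.03 0.15 0.001 0 0; 0 0 0.15 0 0 0; 0 0 0.15 0 0 0; 0 0 0 0 0 0"}}

```text
clock: 10.3
tool_pos: [0.5056, 0.2717, 0.0957]
orientation: [180.0, -0.0, 99.6]
force: [0.6, 0.5, -2.2]
opening: 0.0131
```

```bash
python3 d.py .5055 .2715 .0943 100
```

```text
t 10.3 pos [0.5056 0.2717 0.0957] rpy [ 1.7997e+02 -2.0000e-02  9.9640e+01] F [ 0.64  0.46 -2.18] op 0.0131 j [  48.   18.  -22.    0.  -50. -128.]
shift cm [-0.02 -0.01  0.14] rot [ 0.0005 -0.0003 -0.0062]
```

{"op": "servo_tool", "data": {"rows": "-0.02 0 0.1 0 0 0; 0 0 0.05 0 0 0; 0 0 0 0 0 0"}}

```text
clock: 10.55
tool_pos: [0.5058, 0.2716, 0.0944]
orientation: [180.0, -0.0, 99.7]
force: [-1.3, -0.4, -1.9]
opening: 0.0131
```

```bash
python3 d.py .5055 .2715 .0943 100
```

```text
t 10.55 pos [0.5058 0.2716 0.0944] rpy [ 1.7995e+02 -2.0000e-02  9.9660e+01] F [-1.26 -0.41 -1.86] op 0.0131 j [  48.   18.  -22.    0.  -50. -128.]
shift cm [-0.   -0.03  0.01] rot [ 0.0008 -0.0003 -0.0059]
```

Still partly carrying the weight; creep on to contact.

{"op": "servo_tool", "data": {"rows": "0 -0.02 0.08 0 0 0; 0 0 0.05 0 0 0; 0 0 0 0 0 0"}}

```text
clock: 10.8
tool_pos: [0.5061, 0.2717, 0.0945]
orientation: [179.9, -0.0, 99.7]
force: [-0.0, -0.3, -2.9]
opening: 0.0131
```

```bash
python3 d.py .5055 .2715 .0943 100; python3 w.py p8
```

```text
t 10.8 pos [0.5061 0.2717 0.0945] rpy [ 1.7987e+02 -3.0000e-02  9.9690e+01] F [-0.02 -0.32 -2.93] op 0.0131 j [  48.   18.  -22.    0.  -50. -128.]
shift cm [-0.01 -0.06  0.02] rot [ 0.0023 -0.0006 -0.0054]
```

View pics/p8.png

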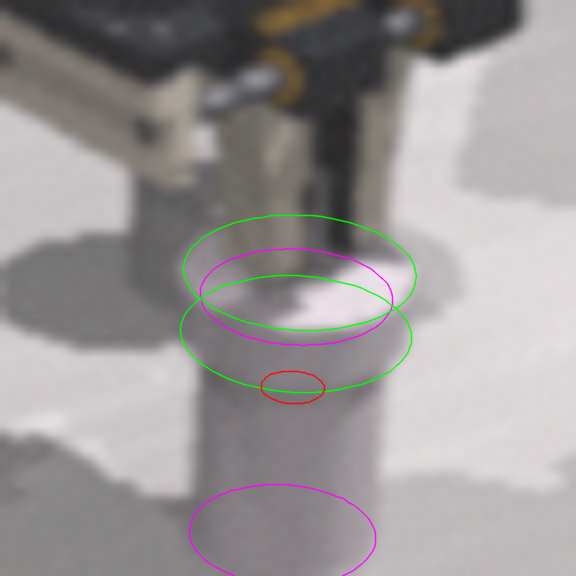

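{"op": "servo_tool", "data": {"rows": "0 -0.05 0.12 0.002 0 0; 0 0 0.1 0 0 0; 0 0 0.1 0 0 0"}}

```text
clock: 11.1
tool_pos: [0.507, 0.272, 0.0944]
orientation: [179.8, -0.0, 99.8]
force: [-3.7, -1.5, 9.1]
opening: 0.0131
```

```bash
python3 d.py .5055 .2715 .0943 100
```

```text
t 11.1 pos [0.507  0.272  0.0944] rpy [ 1.7979e+02 -5.0000e-02  9.9780e+01] F [-3.73 -1.48  9.13] op 0.0131 j [  48.   18.  -22.    0.  -50. -128.]
shift cm [-0.03 -0.16  0.01] rot [ 0.0036 -0.0008 -0.0038]
```

{"op": "servo_tool", "data": {"rows": "0 -0.08 -0.02 0.002 0 0; 0 0 0 0 0 0"}}

```text
clock: 11.27
tool_pos: [0.5063, 0.272, 0.0949]
orientation: [179.9, -0.1, 99.8]
force: [0.3, -0.2, -2.7]
opening: 0.0131
```

```bash
python3 d.py .5055 .2715 .0943 100
```

```text
t 11.27 pos [0.5063 0.272  0.0949] rpy [ 1.7988e+02 -7.0000e-02  9.9780e+01] F [ 0.29 -0.24 -2.65] op 0.0131 j [  48.   18.  -22.    0.  -50. -128.]
shift cm [-0.03 -0.09  0.06] rot [ 0.002  -0.0013 -0.0039]
```

{"op": "servo_tool", "data": {"rows": "0 -0.03 0.08 0.001 0 0; 0 0 0.06 0 0 0"}}

```text
clock: 11.43
tool_pos: [0.5067, 0.2722, 0.0944]
orientation: [179.9, -0.1, 99.8]
force: [-2.3, -1.3, 11.1]
opening: 0.013
```

```bash
python3 d.py .5055 .2715 .0943 100
```

```text
t 11.43 pos [0.5067 0.2722 0.0944] rpy [ 1.7987e+02 -8.0000e-02  9.9810e+01] F [-2.34 -1.31 11.15] op 0.013 j [  48.   18.  -22.    0.  -50. -128.]
shift cm [-0.05 -0.13  0.  ] rot [ 0.0023 -0.0013 -0.0032]
```

{"op": "servo_tool", "data": {"rows": "0 0 0 0 0 0; 0 0 0 0 0 0; 0 0 0 0 0 0; 0 0 0 0 0 0", "grip": 5}}

```text
clock: 11.77
tool_pos: [0.5074, 0.2728, 0.0946]
orientation: [179.8, -0.1, 99.8]
force: [-0.4, -0.4, 0.0]
opening: 0.0345
```

```bash
python3 d.py .5055 .2715 .15 100;  python3 w.py p9
```

```text
t 11.77 pos [0.5074 0.2728 0.0946] rpy [ 1.7979e+02 -1.2000e-01  9.9830e+01] F [-0.38 -0.4   0.04] op 0.0345 j [  48.   18.  -22.    0.  -50. -128.]
shift cm [-0.08 -0.19 -5.55] rot [ 0.0037 -0.0021 -0.0029]
```

View pics/p9r.png

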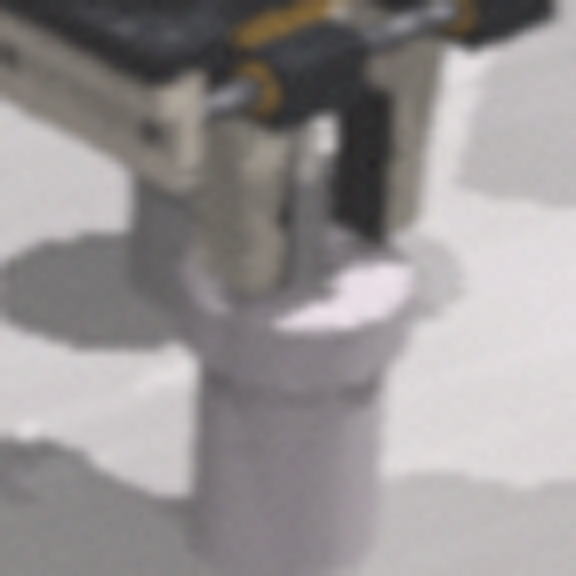

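{"op": "servo_tool", "data": {"rows": "0 -0.1 -0.8 0.003 0 0; 0 0 -1.2 0 0 0; 0 0 -1.2 0 0 0; 0 0 0 0 0 0; 0 0 0 0 0 0", "grip": 5}}

```text
clock: 12.23
tool_pos: [0.5059, 0.2723, 0.1283]
orientation: [-179.9, -0.1, 99.8]
force: [0.4, 0.1, -1.1]
opening: 0.0498
```

{"op": "servo_tool", "data": {"rows": "0 0 0 0 0 0; 0 0 0 0 0 0; 0 0 0 0 0 0; 0 0 0 0 0 0; 0 0 0 0 0 0", "grip": 8.76}}

```text
clock: 12.65
tool_pos: [0.5053, 0.2718, 0.127]
orientation: [-179.8, -0.0, 99.8]
force: [0.8, -0.0, 0.1]
opening: 0.0774
```

```bash
python3 d.py .5055 .2715 .15 100;  cat > w2.py <<'E'
from plant import ctrl
from h import *
import sys
F=(float(sys.argv[2]),float(sys.argv[3]))
s=ctrl.snapshot("scene");G=(0,255,0)
C=[((*F,.08,.027),(255,0,255)),((*F,0,.027),(255,0,255)),((*F,.088,.0325),G),((*F,.068,.0325),G),((*F,.118,.007),(0,0,255)),((*F,.132,.0035),(255,255,0))]
a=crop(s,[*F,.08],36,[],"",k=8);b=crop(s,[*F,.08],36,C,"",k=8)
cv2.imwrite("pics/%s.png"%sys.argv[1],b);cv2.imwrite("pics/%sr.png"%sys.argv[1],a)
for l in ("outer_cap","inner_lid","gauge_tip","full_dabba"):
    print(l,[(np.round(d["point"],4).tolist(),round(float(d["confidence"]),2)) for d in ctrl.place_of(l,s)])
E
python3 w2.py p10 .5055 .2715
```

```text
t 12.65 pos [0.5053 0.2718 0.127 ] rpy [-1.7983e+02 -2.0000e-02  9.9820e+01] F [ 0.8  -0.03  0.06] op 0.0774 j [  48.   16.  -20.   -0.  -54. -128.]
shift cm [-0.04  0.01 -2.3 ] rot [-0.003  -0.0004 -0.0032]
outer_cap [([0.641, -0.0218, 0.006], 0.87), ([0.358, 0.0981, 0.0003], 0.85), ([0.5061, 0.271, 0.0677], 0.7)]
inner_lid [([0.5078, 0.2757, 0.0692], 0.51)]
gauge_tip [([0.5043, 0.2703, 0.1317], 0.51)]
full_dabba [([0.5077, 0.272, -0.0001], 0.7), ([0.3706, 0.3445, 0.001], 0.65)]
```

View pics/p10.png

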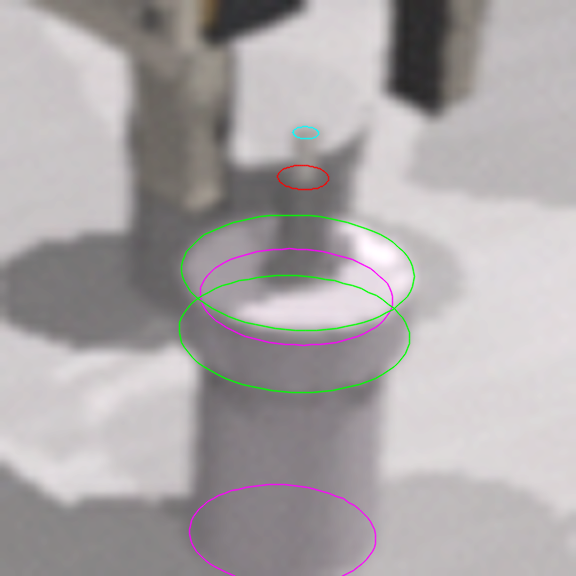

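View pics/p10r.png

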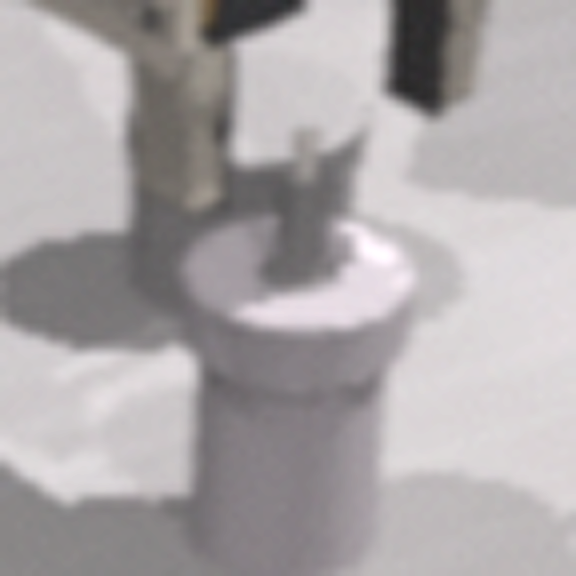

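{"op": "servo_tool", "data": {"rows": "0.05 0.1 0.8 -0.003 0 0.003; 0 0 1 0 0 0; 0 0 1 0 0 0; 0 0 0.6 0 0 0; 0 0 0 0 0 0"}}

```text
clock: 13.32
tool_pos: [0.5061, 0.2726, 0.0894]
orientation: [180.0, -0.1, 99.6]
force: [-0.8, -0.2, -1.5]
opening: 0.0875
```

```bash
python3 d.py .5065 .2722 .074 99.8
```

```text
t 13.32 pos [0.5061 0.2726 0.0894] rpy [ 1.7996e+02 -5.0000e-02  9.9620e+01] F [-0.79 -0.16 -1.45] op 0.0875 j [  48.   18.  -22.   -0.  -49. -128.]
shift cm [-0.05  0.03  1.54] rot [ 0.0006 -0.0009 -0.0032]
```

{"op": "servo_tool", "data": {"rows": "-0.05 0.03 0.5 0.001 -0.001 0; 0 0 0.5 0 0 0; 0 0 0.3 0 0 0; 0 0 0 0 0 0; 0 0 0 0 0 0"}}

```text
clock: 13.73
tool_pos: [0.5062, 0.2717, 0.0737]
orientation: [-179.9, 0.1, 99.6]
force: [0.1, -0.1, 0.6]
opening: 0.0874
```

```bash
python3 d.py .5065 .2722 .074 99.8; python3 w2.py p11 .5065 .2722
```

```text
t 13.73 pos [0.5062 0.2717 0.0737] rpy [-1.7986e+02  1.0000e-01  9.9620e+01] F [ 0.11 -0.09  0.65] op 0.0874 j [  48.   20.  -23.   -0.  -48. -128.]
shift cm [ 0.05  0.03 -0.03] rot [-0.0024  0.0018 -0.0031]
outer_cap [([0.5062, 0.2668, 0.0674], 0.76), ([0.6388, -0.0249, 0.005], 0.75), ([0.3613, 0.0994, 0.0007], 0.55)]
inner_lid [([0.5091, 0.2767, 0.0705], 0.69)]
gauge_tip [([0.5241, 0.1169, 0.001], 0.49)]
full_dabba [([0.5038, 0.2725, 0.0001], 0.68)]
```

View pics/p11r.png

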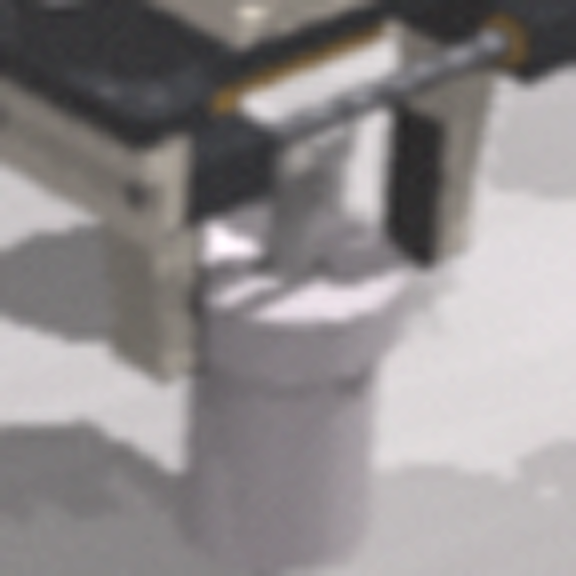

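{"op": "servo_tool", "data": {"rows": "0.05 0.03 0 -0.002 0.002 0; 0 0 0 0 0 0; 0 0 0 0 0 0; 0 0 0 0 0 0", "grip": 7.2}}

```text
clock: 14.32
tool_pos: [0.5069, 0.2727, 0.075]
orientation: [179.9, -0.1, 99.6]
force: [0.1, -0.2, -0.5]
opening: 0.0728
```

```bash
python3 d.py .5065 .2722 .074 99.8; python3 w2.py p12 .5065 .2722
```

```text
t 14.32 pos [0.5069 0.2727 0.075 ] rpy [ 1.799e+02 -1.100e-01  9.963e+01] F [ 0.11 -0.16 -0.55] op 0.0728 j [  48.   19.  -23.   -0.  -47. -128.]
shift cm [-0.05 -0.05  0.1 ] rot [ 0.0018 -0.0018 -0.003 ]
outer_cap [([0.3608, 0.0971, 0.0022], 0.97), ([0.6399, -0.0261, 0.0037], 0.64), ([0.5057, 0.2772, 0.0722], 0.6), ([0.5075, 0.2705, 0.0696], 0.56)]
inner_lid [([0.5082, 0.2739, 0.0704], 0.68)]
gauge_tip []
full_dabba [([0.503, 0.268, -0.0005], 0.81), ([0.7432, -0.2054, 0.0005], 0.29)]
```

View pics/p12r.png

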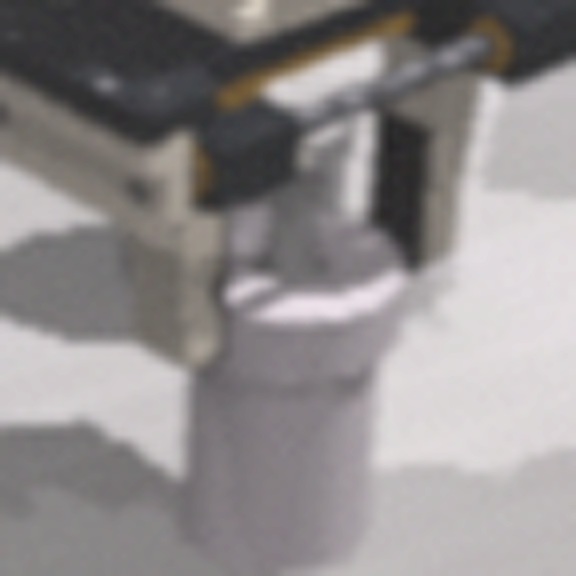

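{"op": "servo_tool", "data": {"rows": "-0.05 -0.05 0.08 0.001 -0.001 0; 0 0 0 0 0 0; 0 0 0 0 0 0"}}

```text
clock: 14.82
tool_pos: [0.5064, 0.272, 0.0739]
orientation: [180.0, -0.0, 99.6]
force: [0.2, 0.2, 0.1]
opening: 0.0719
```

```bash
python3 d.py .5065 .2722 .074 99.8
```

```text
t 14.82 pos [0.5064 0.272  0.0739] rpy [ 1.7998e+02 -3.0000e-02  9.9630e+01] F [0.19 0.17 0.13] op 0.0719 j [  48.   19.  -23.   -0.  -47. -128.]
shift cm [ 0.01  0.02 -0.01] rot [ 0.0003 -0.0005 -0.003 ]
```

{"op": "servo_tool", "data": {"rows": "0 0 0 0 0 0; 0 0 0 0 0 0; 0 0 0 0 0 0; 0 0 0 0 0 0", "grip": 5.9}}

```text
clock: 15.15
tool_pos: [0.5064, 0.272, 0.0738]
orientation: [180.0, -0.0, 99.6]
force: [1.7, 0.2, 0.2]
opening: 0.0642
```

```bash
python3 d.py .5065 .2722 .074 99.8; python3 w2.py p13 .5065 .2722
```

```text
t 15.15 pos [0.5064 0.272  0.0738] rpy [ 1.7999e+02 -2.0000e-02  9.9630e+01] F [1.75 0.19 0.17] op 0.0642 j [  48.   19.  -23.   -0.  -47. -128.]
shift cm [ 0.02  0.02 -0.02] rot [ 0.0002 -0.0003 -0.003 ]
outer_cap [([0.3592, 0.0994, -0.0007], 0.76), ([0.5059, 0.2697, 0.0694], 0.74), ([0.6392, -0.0247, 0.0047], 0.6)]
inner_lid [([0.508, 0.2774, 0.0722], 0.55)]
gauge_tip []
full_dabba [([0.5039, 0.2687, -0.0018], 0.7), ([0.5165, 0.0131, -0.0039], 0.65)]
```

View pics/p13r.png

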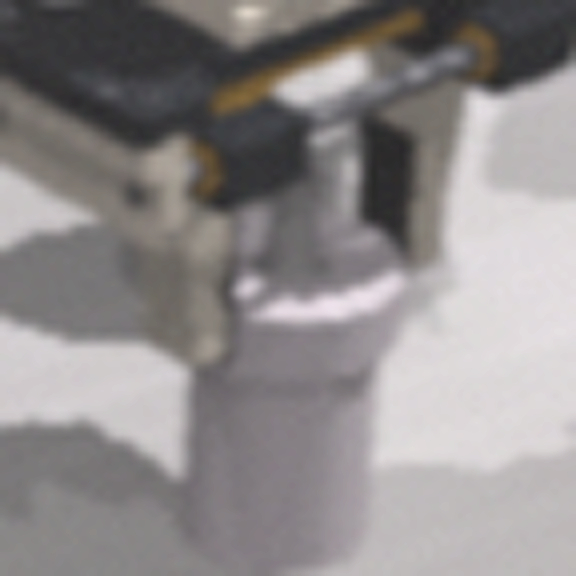

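{"op": "servo_tool", "data": {"rows": "0 0 0 0 0 0; 0 0 -0.15 0 0 0; 0 0 -0.3 0 0 0; 0 0 -0.3 0 0 0"}}

```text
clock: 15.73
tool_pos: [0.5057, 0.2714, 0.0809]
orientation: [-179.9, 0.0, 99.6]
force: [-0.7, 0.3, -1.5]
opening: 0.0641
```

```bash
python3 d.py .5064 .272 .174 99.6
```

```text
t 15.73 pos [0.5057 0.2714 0.0809] rpy [-1.7991e+02  4.0000e-02  9.9610e+01] F [-0.67  0.34 -1.52] op 0.0641 j [  48.   19.  -23.   -0.  -48. -128.]
shift cm [ 0.04  0.06 -9.31] rot [-0.0016  0.0006  0.0002]
```

{"op": "servo_tool", "data": {"rows": "0.04 0.06 -0.3 -0.0015 0 0; 0 0.03 -0.4 0 0 0; 0.02 0.03 -0.4 0 0 0; 0 0.02 -0.4 0 0 0"}}

```text
clock: 16.07
tool_pos: [0.507, 0.2723, 0.0974]
orientation: [-180.0, 0.0, 99.6]
force: [-0.4, 0.6, -0.4]
opening: 0.0641
```

```bash
python3 d.py .5064 .272 .174 99.6; python3 w2.py p14 .5065 .2722
```

```text
t 16.07 pos [0.507  0.2723 0.0974] rpy [-1.7999e+02  4.0000e-02  9.9610e+01] F [-0.43  0.59 -0.44] op 0.0641 j [  48.   18.  -22.    0.  -50. -128.]
shift cm [-0.02 -0.07 -7.66] rot [-0.0001  0.0007  0.0002]
outer_cap [([0.3623, 0.0974, -0.0021], 0.77), ([0.5077, 0.2654, 0.0929], 0.66), ([0.641, -0.0255, 0.0047], 0.57)]
inner_lid [([0.5061, 0.276, 0.0694], 0.42)]
gauge_tip [([0.5011, 0.2675, 0.1326], 0.39)]
full_dabba [([0.5054, 0.2732, 0.0006], 0.9), ([0.5168, 0.0119, -0.0026], 0.32)]
```

View pics/p14r.png

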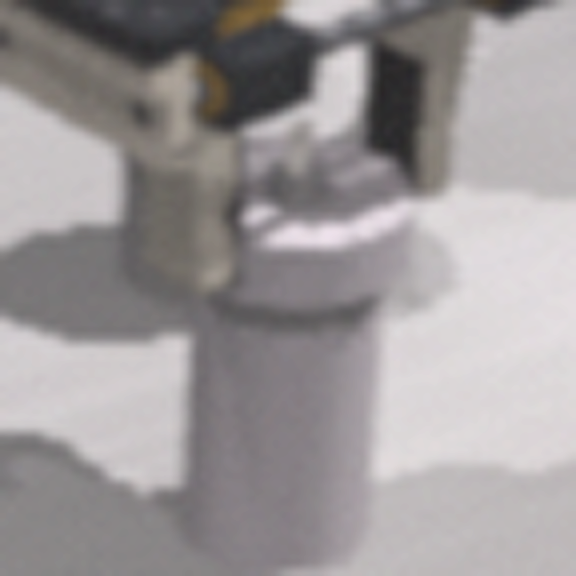

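{"op": "servo_tool", "data": {"rows": "-0.02 -0.05 -0.4 0 0 0; 0 0.02 -0.5 0 0 0; 0 0.02 -0.5 0 0 0; 0 0.02 -0.6 0 0 0"}}

```text
clock: 16.65
tool_pos: [0.5059, 0.271, 0.1164]
orientation: [-179.8, 0.2, 99.6]
force: [-0.1, -0.2, -1.2]
opening: 0.0645
```

```bash
python3 d.py .5064 .272 .174 99.6
```

```text
t 16.65 pos [0.5059 0.271  0.1164] rpy [-1.7978e+02  1.7000e-01  9.9580e+01] F [-0.1  -0.18 -1.2 ] op 0.0645 j [  48.   17.  -20.   -0.  -53. -128.]
shift cm [ 0.07  0.05 -5.76] rot [-0.0038  0.0029 -0.0003]
```

{"op": "servo_tool", "data": {"rows": "0.07 0.05 -0.6 -0.003 0.003 0; 0.02 0.03 -0.9 -0.001 0.001 0; 0.02 0.03 -1 0 0 0; 0 0.03 -1 0 0 0; 0 0 -0.8 0 0 0"}}

```text
clock: 17.07
tool_pos: [0.5074, 0.2725, 0.1645]
orientation: [179.9, -0.1, 99.6]
force: [0.3, 0.2, -1.0]
opening: 0.0644
```

{"op": "servo_tool", "data": {"rows": "0 0 -0.3 0 0 0; 0 0 0 0 0 0"}}

```text
clock: 17.23
tool_pos: [0.5084, 0.2734, 0.1711]
orientation: [179.7, -0.2, 99.6]
force: [-0.2, 0.6, -0.8]
opening: 0.0644
```

```bash
python3 d.py .5064 .272 .174 99.6
```

```text
t 17.23 pos [0.5084 0.2734 0.1711] rpy [179.7   -0.24  99.61] F [-0.18  0.56 -0.8 ] op 0.0644 j [  48.   14.  -17.   -0.  -59. -128.]
shift cm [-0.1  -0.22 -0.29] rot [ 0.0052 -0.0042  0.0001]
```

{"op": "servo_tool", "data": {"rows": "-0.1 -0.2 -0.25 0.005 -0.004 0; 0 0 0 0 0 0; 0 0 0 0 0 0; 0 0 0 0 0 0"}}

```text
clock: 17.57
tool_pos: [0.506, 0.2716, 0.1734]
orientation: [-179.9, 0.0, 99.6]
force: [0.1, 0.1, -1.5]
opening: 0.0642
```

```bash
python3 d.py .5064 .272 .174 99.6
```

```text
t 17.57 pos [0.506  0.2716 0.1734] rpy [-1.7994e+02  2.0000e-02  9.9590e+01] F [ 0.11  0.11 -1.45] op 0.0642 j [  48.   14.  -17.   -0.  -60. -128.]
shift cm [ 0.03  0.05 -0.06] rot [-0.0011  0.0003 -0.0001]
```

{"op": "servo_tool", "data": {"rows": "0 0 0 0 0 0; 0 0 0 0 0 0"}}

```text
clock: 17.73
tool_pos: [0.5057, 0.2714, 0.1725]
orientation: [-179.9, 0.1, 99.6]
force: [-0.3, -0.1, -0.8]
opening: 0.0644
```

```bash
cat > w3.py <<'E'
from plant import ctrl
from h import *
F=(.5065,.2722)
s=ctrl.snapshot("scene");G=(0,255,0)
C=[((*F,.0,.027),(255,0,255)),((*F,.084,.027),G),((*F,.08,.027),G),((*F,.118,.007),(0,0,255)),((*F,.132,.0035),(255,255,0)),((*F,.188,.0325),G),((*F,.168,.0325),G)]
a=crop(s,[*F,.11],48,[],"",k=6);b=crop(s,[*F,.11],48,C,"",k=6)
cv2.imwrite("pics/p15.png",b);cv2.imwrite("pics/p15r.png",a)
cv2.imwrite("pics/p15f.png",s["frame"][:,:,::-1])
for l in ("outer_cap","inner_lid","gauge_tip","full_dabba","empty_dabba"):
    print(l,[(np.round(d["point"],4).tolist(),round(float(d["confidence"]),2)) for d in ctrl.place_of(l,s)])
print(ctrl.get_obs()["tool_pos"],ctrl.get_obs()["orientation"])
E
python3 w3.py
```

```text
outer_cap [([0.5062, 0.2718, 0.1671], 0.89), ([0.6387, -0.0241, 0.0036], 0.81), ([0.3592, 0.0969, 0.0027], 0.68)]
inner_lid [([0.5059, 0.2772, 0.0686], 0.88), ([0.7768, -0.0335, 0.002], 0.42)]
gauge_tip []
full_dabba [([0.5065, 0.2721, -0.0014], 0.61)]
empty_dabba [([0.4972, -0.2213, 0.0033], 0.68), ([0.7775, -0.0317, 0.0046], 0.52)]
[0.50579872 0.27146383 0.17289091] [-1.79894593e+02  4.75611350e-02  9.95916413e+01]
```

View pics/p15.png

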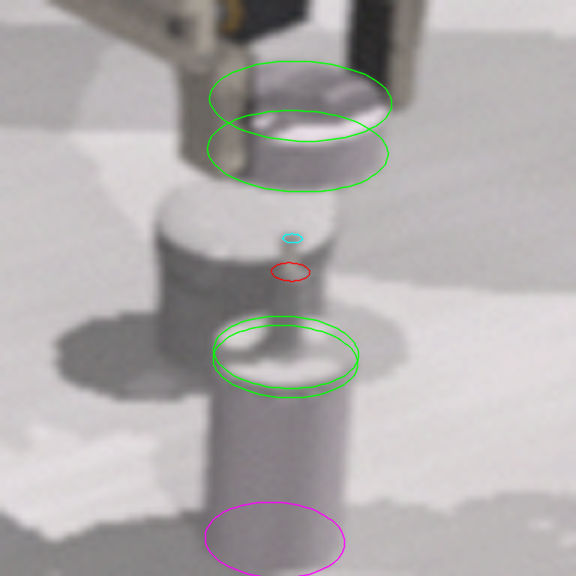

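View pics/p15r.png

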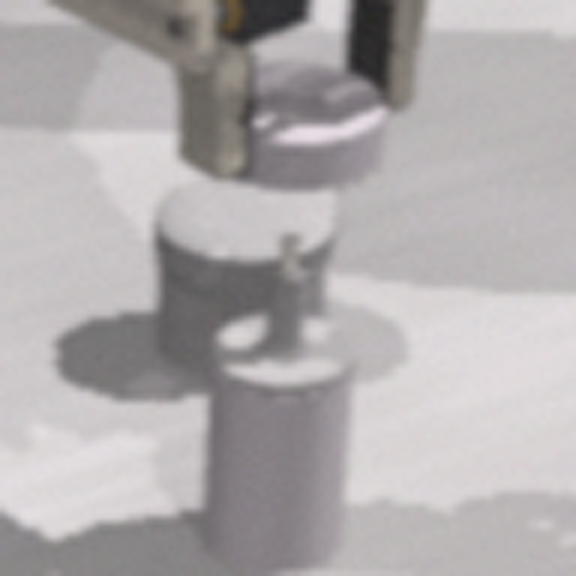

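View pics/p15f.png

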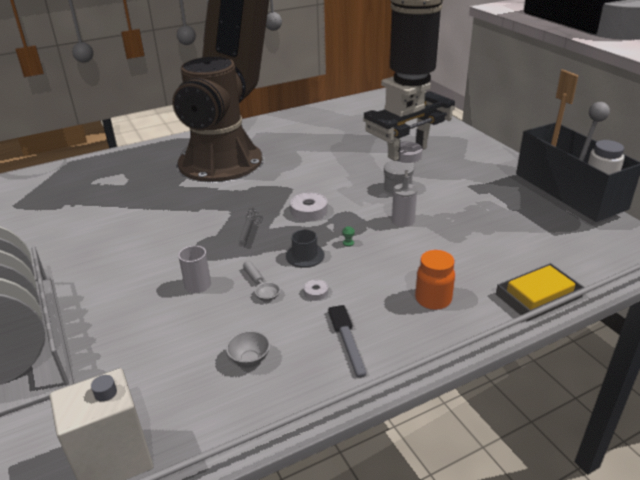

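```bash
python3 -c "
from plant import ctrl
print(ctrl.close_job()); o=ctrl.get_obs(); print(o['clock'],o['tool_pos'],o['opening'])"
```

```text
the job is handed in; nothing more can be done
None
the job is handed in; nothing more can be done
```

I lifted the lid pair off the stand by the knob and lowered it onto the jaggery tin. I then let go, took the outer cap by its sides, lifted it off alone and handed in while holding it in the air. The clock stood at about 18 s of the 51 s allowed.

**Seating:** the lid stopped against a firm contact at the expected home height (TCP 94.4 mm against 94.3 mm worked out). The force reading at that contact peaked at about 11 N. After I let go, the white stem showed about 14 mm above the knob, which matches a gauge reading of about 0.012.

**Cap:** the last measurement had it about 9.9 cm above its seat and level to about 0.1°, with the gripper opening at 64 mm. In the last scene picture the inner lid is still seated with its stem up. The tin, the empty dabba and the bystanders look where they were.

**Checks that were missing or disagreed:**
- **Top camera:** the arm blocked its view during the work, so alignment along the scene camera's line of sight rested on the first pictures and the force readings.
- **Gauge tip:** the network did not find it in the last picture. I judged the stem from the overlay on the picture; an earlier network reading put the tip at z = 0.132 m, as expected.
- **Inner lid:** the network's last position for it was about 3 mm low and 5 mm off in y. The overlay on the same picture fitted the home position, and I trusted that.

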